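Gauge the connector thread

ROBOT

A 6-joint arm with a two-finger parallel gripper is mounted at the origin on the work surface. World frame = base frame: x ahead of the robot, y to its left, z up, the work surface at z = 0. Lengths are in mm, angles in rad, forces in N, time in s.
With the tool pointing down it reaches from about 400 to 925 mm from the base axis. Payload 12.5 kg.
Tool frame: the origin (TCP) lies midway between the tips of the shut fingers; the grasp point (between the pads) lies 19 mm behind it (env.pinch_z is the z of the grasp point in the tool frame, in mm); z points along the fingers, y is the line along which they close (so a half turn about z gives the same grasp; the last joint's range is limited). The gripper opens to 95 mm and grips with 3 to 60 N. Pads are 20 mm wide; open, the fingers measure 119 mm over their backs; the gripper's body (75 mm by 180 mm) begins 59 mm behind the grasp point.
Start: joints at [-0.106, 0.491, 1.559, -0, 1.092, -0.106], TCP at [625.017, 0.021, 214.661] pointing down, gripper open.
Joint ranges: [-3.1, 3.1], [-0.84, 2.19], [0.05, 2.79], [-1.13, 4.28], [0.06, 2.93], [-2.69, 2.69]. Speed limits (rad/s): [2.22, 2.22, 2.79, 3.14, 3.14, 3.14].

INTERFACE

Orientations are given as [roll, pitch, yaw] about the fixed x, y, z axes, in that order (R = Rz(yaw) Ry(pitch) Rx(roll)).
In Python, from cell import env, eyes gives the robot as it stands.
- The arm moves only by the shell command python3 -m inch 'ROWS'. ROWS is JSON, a list of rows, each a list of 3 entries, a list of its own where there are three numbers: the shift along the tool's x, y, z in units of 60 mm (1.0 is 60 mm), then the turn about the tool's z in units of 5 degrees (1.0 is 5 degrees), then the closure, from -1 (fully open) to 1 (shut). In form: [[[tx, ty, tz], turn, claw], ...]. A call has exactly 10 rows; each row shifts and turns the commanded pose from where the row before left it, along the tool's axes as they then stand; what a row does not reach is not made up. A row lasts 1/8 s, in which the tool goes at most 62.5 mm and 10.7 degrees, less where a joint would pass 70% of its speed; a pose out of reach is approached as far as the arm can. A call is refused whole if a number of a shift passes 1 or a number of a turn 1, either way. A call with a gripper value outside its range is refused whole. The fingers move at their own pace and stop on an object; the grip force is fixed at half the most. Time passes only in rows, so rows that do not move let the fingers close, or fill a call up. It gives the time, the measured TCP pose, the force, the opening and the grip force at its end, in the units of the state.
- env.state(): the state, without advancing time (a new reading comes with each control period).
- eyes.read_camera(name): name is "scene" or "side" or "wrist"; returns a dict with "pixels" (420x560x3 uint8, red, green, blue), "fx", "fy", "cx", "cy" (pixels), "extrinsics" (4x4, takes a point from world to camera coordinates). Camera axes: x right, y down, z forward; pixel columns grow to the right and rows downward; lengths in mm; the calibration is good to about 2 mm. A picture is of the moment at which its call begins. There is no depth.
- env.job_done(): hands the job in; it is judged then, once.
Trained networks look in a picture, given as the dict that the camera call returned (one of the last four; its "shot" number tells which), for a name from the list of things; names that differ only in an ending like _2 or _b are one class to them, and where a whole thing is asked for, a point or a joint stands for the part that bears it (a point fixed in the world has none). Each returns a list of dicts, best first, with "score" (0 to 1); they miss things now and then, are a little off and sometimes report something else, mostly with a low value. They report only what shows in the picture. A call takes as long as a camera call. They do not tell look-alikes from the thing itself.
- eyes.boxes_of(name, picture): "centre" ([row, column] in pixels, amid what is visible of it).
- eyes.cut_out(name, picture): "mask" (420x560 bool, what is visible of it) and "centre" ([row, column] in pixels, amid what is visible of it).
- eyes.spot_point(name, picture): "centre" ([row, column] in pixels: a listed point, or the origin of a listed thing).
The state is a dict: "t": time; "joints": joint angles; "qvel": joint speeds; "tau": joint torques, N m; "eef_pos": TCP position; "tcp_rot": TCP orientation; "ft_force": force on the tool from outside, world axes, zero at the start; "moment": the same for the moment, N m; "opening": opening from 0.0 (shut) to 1.0 (fully open); "grip_force": force on a finger pad.
Only numpy, scipy, OpenCV 4.12 (cv2) and the standard library are available. Lean on these libraries where they do the work, as an engineer would, in place of code of your own. Each camera call takes 0.05 s, during which the arm holds its last target. There are 200 camera calls.

TASK

Pick up the steel ring gauge, lower it level over the upright connector shell on the torque meter and screw it down clockwise, regripping and counting the turns, until it is against its stop and the resistance rises. Tighten gently, just until the meter's pointer has gone past the first long mark and stayed there for a moment, never as far as the second long mark, then let go and leave the gauge screwed down with the other things undisturbed.

Things in the scene. Friction and masses are not known exactly. Their poses are not given: they have to be found in the camera images.
- gauge: The ring gauge: loose knurled steel ring lying flat, 56 mm outside diameter, 36 mm bore, 26 mm high, 0.2 to 0.4 kg. Origin: centre of its underside, z up. In the bore, 5 mm above the underside, three round pins of 3.6 mm diameter, 120 degrees apart, one along its x axis, point inwards to 13 mm from the axis; they run between the thread ridges.
- meter: The bench torque meter, fixed: grey box 150 x 150 x 50 mm, white dial disc on top. Origin: centre of its underside, z up, x is where the pointer rests. On its middle, on a sprung stage (dark disc, 60 mm diameter, 7.5 mm high), stands the upright aluminium connector shell. Below the thread is a 48 mm stop shoulder whose top lies 70 to 78 mm above the bench, exact height unknown.
- thread (a point): On the shell's axis where the ridges begin, 102 mm above the bench. Below: 24 mm core, three right-hand ridges of 33.6 mm outside diameter, lead 27 mm per turn (clockwise from above goes down). Pushed straight down the gauge lands on them with its underside 90 to 101 mm above the bench, stays when let go, and from there needs 0.4 to 1.4 turns until tight.
- nose (a point): Top of the shell, on its axis, 114 mm above the bench: a smooth cone, 12 mm across here, widening to the 24 mm core 10 mm lower; it centres the gauge's pins. When screwed home the nose stands 10 to 18 mm out of the gauge. If the gauge binds within the first 0.3 turn, a pin butts on the beginning of a ridge: turn back a little, press down, go on.
- mark (a point): The first long thick mark on the dial (0.35 rad), 60 mm from the axis, 51 mm above the bench. The second lies at 0.65 rad, further clockwise. Thin short marks every 0.1 rad.
- torque (a joint): Twist of the sprung stage and shell, rad, positive clockwise from above, 0 at rest, spring 1 N m per rad; shown by a black pointer reaching 62 mm from the axis. Pressed down with 5 N it stays under about 0.15 while the gauge runs down, under about 0.2 as the gauge meets the shoulder, and after some 0.5 rad of play it climbs by about half the further turn. First long mark 0.35, second 0.65.
- driver: Bystander: a screwdriver lying on the bench, about 0.2 m long. Leave alone.
- board: Bystander: a small green circuit board, 70 x 45 mm, 16 mm high, lying on the bench. Leave alone.
- spacer: Bystander: a plain smooth aluminium spacer ring, 42 mm outside diameter, 12 mm high, no pins. Leave alone.
- tray: Bystander: an open parts tray, 110 x 150 mm, 40 mm high. Leave alone.
There are look-alikes about, which are no part of the job. What is meant by the gauge is not blue, and is the larger of those in its own colour.

How it is judged (in metres and radians):
On the way, in this order (a step that is already met when the one before it is completed fails the run):
1. the gauge is on the shell, level and with its pins among the ridges (horizontal distance between gauge and thread below 0.003 m and z of gauge in the frame of meter below 0.103 m and angle between gauge's own z axis and vertical below 0.12 rad), for 0.1 s.
2. the gauge is screwed down to its stop and the pointer is past the first long mark (value of joint torque above 0.35 rad and z of gauge in the frame of meter below 0.081 m and horizontal distance between gauge and thread below 0.003 m), for 0.2 s.
At the end, for the whole second after the job is handed in: The gauge has been tightened past the first long mark (0.35 rad, for 0.2 s) at its stop, and now, let go and at rest, sits screwed down on the shell: its underside less than 81 mm above the meter's underside, within 3 mm of the shell's axis, and level within 0.1 rad (horizontal distance between gauge and thread below 0.003 m and z of gauge in the frame of meter below 0.081 m and angle between gauge's own z axis and vertical below 0.1 rad and linear speed of gauge below 0.02 m/s and contact force between the fingers and gauge below 0.1 N); the robot touches nothing.
It fails at once if the pointer reaches the second long mark (0.65 rad), either way: over-tightened (value of joint torque above 0.65 rad or value of joint torque below -0.65 rad).
It fails at once if the driver is moved by more than 20 mm (distance of driver from where it was at the start of the episode above 0.02 m).
It fails at once if the board is moved by more than 20 mm (distance of board from where it was at the start of the episode above 0.02 m).
It fails at once if the spacer is moved by more than 20 mm (distance of spacer from where it was at the start of the episode above 0.02 m).
It fails at once if the tray is moved by more than 20 mm (distance of tray from where it was at the start of the episode above 0.02 m).
It also fails if it takes over 72 s, if anything falls off the work surface, if the arm or the gripper's body presses on something with over 40 N, if the wrist force passes 120 N, or if a joint passes its speed limit or range.

## Working session

There is one attempt and no reset: what is moved stays moved. The work goes in short steps, Python scripts to look and compute and a shell command to move; the robot and the scene stay as the last step left them, time stands still between calls to the robot, and variables do not carry over. Pictures are saved under pics/ and viewed, at most 14 in all, crops included, and the job is handed in when it is done.

```bash
mkdir -p pics; ls; cat > h.py <<'E'
from cell import env, eyes
import numpy as np, cv2
def save(p,n): cv2.imwrite('pics/'+n,cv2.cvtColor(p['pixels'],cv2.COLOR_RGB2BGR))
def ray(p,rc):
    E=np.array(p['extrinsics']);R=E[:3,:3];c=-R.T@E[:3,3]
    d=R.T@np.array([(rc[1]-p['cx'])/p['fx'],(rc[0]-p['cy'])/p['fy'],1]);return c,d/np.linalg.norm(d)
def atz(p,rc,z):
    c,d=ray(p,rc);return c+d*(z-c[2])/d[2]
def tri(rs):
    A=0;b=0
    for c,d in rs:
        M=np.eye(3)-np.outer(d,d);A=A+M;b=b+M@c
    x=np.linalg.solve(A,b);return x,[round(float(np.linalg.norm((np.eye(3)-np.outer(d,d))@(x-c))),1) for c,d in rs]
def proj(p,X):
    E=np.array(p['extrinsics']);q=E[:3,:3]@X+E[:3,3];return np.array([p['fy']*q[1]/q[2]+p['cy'],p['fx']*q[0]/q[2]+p['cx']])
E
python3 - <<'E'
from h import *
np.set_printoptions(precision=1,suppress=True)
print(env.state(),env.pinch_z)
P={}
for n in ['scene','side','wrist']:
    p=eyes.read_camera(n);P[n]=p;save(p,n+'0.png')
    for o in ['gauge','meter','nose','thread','mark','spacer','driver','board','tray']:
        r=eyes.spot_point(o,p)
        print(n,o,[(np.round(x['centre']).tolist(),round(x['score'],2),atz(p,x['centre'],{'nose':114,'thread':102,'mark':51}.get(o,0))[:2]) for x in r[:4]])
im=np.vstack([np.hstack([P['scene']['pixels'],P['side']['pixels']]),np.hstack([P['wrist']['pixels']]*2)])
E
```

```text
pics
{'t': 0.0, 'joints': array([-0.1,  0.5,  1.6, -0. ,  1.1, -0.1]), 'qvel': array([-0.,  0.,  0., -0.,  0., -0.]), 'tau': array([ -0. , -61.3, -25.8,   0.1,   0. ,  -0. ]), 'eef_pos': array([624.7,   0. , 214. ]), 'tcp_rot': array([-3.1, -0. ,  1.6]), 'ft_force': array([-0.4,  0.4, -0.2]), 'moment': array([ 0., -0., -0.]), 'grip_force': 0.0, 'opening': 1.00114612197336} -18.8
scene gauge [([180.0, 286.0], 0.98, array([ 490.3, -199.2])), ([200.0, 262.0], 0.77, array([ 569.7, -176.7])), ([158.0, 266.0], 0.42, array([ 484.9, -292.2])), ([238.0, 340.0], 0.39, array([500.3,   7.4]))]
scene meter [([235.0, 407.0], 0.72, array([382.9,  78.2])), ([275.0, 401.0], 0.69, array([463.2, 142.2])), ([237.0, 340.0], 0.32, array([497.4,   4.2]))]
scene nose [([236.0, 410.0], 0.97, array([467.8, 142.2]))]
scene thread [([245.0, 408.0], 0.66, array([475.4, 146.7]))]
scene mark [([262.0, 372.0], 0.91, array([517.7, 113.3])), ([292.0, 246.0], 0.67, array([736.7,  39.1]))]
scene spacer [([358.0, 323.0], 0.93, array([685.6, 189.8]))]
scene driver [([290.0, 248.0], 0.82, array([717. ,   5.7]))]
scene boa
[... 723 characters left out ...]
0.6]))]
side tray [([194.0, 275.0], 0.8, array([ 711.7, -212.3])), ([269.0, 316.0], 0.3, array([506.2,   6.5]))]
wrist gauge [([342.0, 162.0], 0.71, array([ 488.9, -190.5])), ([330.0, 241.0], 0.66, array([ 583.4, -174.1]))]
wrist meter [([39.0, 113.0], 0.74, array([467.8, 143.2])), ([63.0, 151.0], 0.31, array([502.8, 121.5]))]
wrist nose []
wrist thread [([4.0, 54.0], 0.65, array([471.4, 146.1]))]
wrist mark [([65.0, 151.0], 0.75, array([519.5, 113. ]))]
wrist spacer [([68.0, 150.0], 0.63, array([501.3, 117. ]))]
wrist driver [([172.0, 367.0], 0.74, array([721.4,  13.7]))]
wrist board [([180.0, 159.0], 0.61, array([501.6,   5.4]))]
wrist tray [([355.0, 348.0], 0.97, array([ 711.5, -208.5]))]
```

View pics/scene0.png

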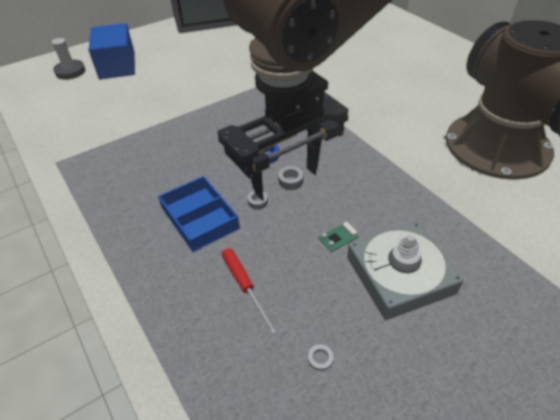

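View pics/side0.png

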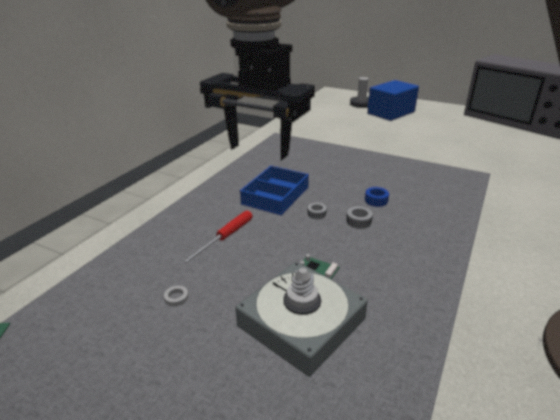

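View pics/wrist0.png

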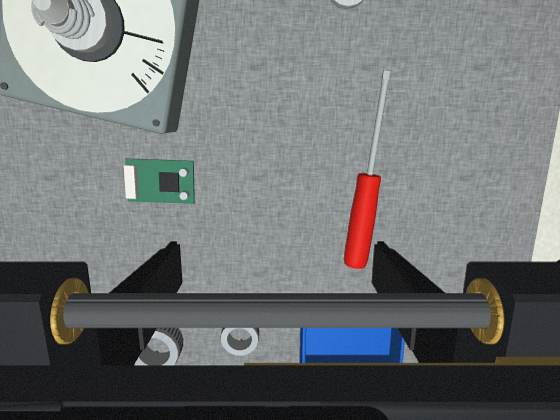

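The gauge is the big grey ring: scene (180,286), side (221,358), wrist (342,162), so about (489,-190). The smaller grey ring and the blue ring are look-alikes. The shell is near (470,143). I'll move above the gauge and start winding the wrist back.

```bash
python3 -m inch '[[[-0.8,-0.57,0],0,-1],[[-0.8,-0.57,0],0,-1],[[-0.8,-0.57,0],0,-1],[[-0.77,-0.56,0],0,-1],[[0,0,0],-1,-1],[[0,0,0],-1,-1],[[0,0,0],-1,-1],[[0,0,0],-1,-1],[[0,0,0],-1,-1],[[0,0,0],-1,-1]]'
python3 - <<'E'
from h import *
np.set_printoptions(precision=3,suppress=True)
s=env.state();print(s['joints'],s['eef_pos'],s['tcp_rot'])
P={n:eyes.read_camera(n) for n in ['scene','side','wrist']}
save(P['wrist'],'w1.png')
for o in ['gauge','nose','thread','meter']:
    for n,p in P.items():
        for f in (eyes.spot_point,eyes.cut_out):
            for x in f(o,p)[:3]:
                c=x['centre']
                print(o,n,f.__name__,np.round(c,1),round(x['score'],2),atz(p,c,{'nose':114,'thread':102}.get(o,0 if f is eyes.spot_point else 13))[:2])
E
```

```text
t: 2.75
eef_pos: [488.8, -190.2, 214.7]
tcp_rot: [3.141, 0.0, 2.097]
ft_force: [-1.2, -0.3, 0.2]
opening: 1.0
grip_force: 0.0
[-0.497  0.349  1.803  0.     0.99  -1.024] [ 488.83  -190.175  214.737] [3.141 0.    2.097]
gauge scene call [180.8 290. ] 0.91 [ 484.036 -191.043]
gauge scene call [202.6 258.1] 0.71 [ 580.761 -174.356]
gauge scene call [157.2 266.9] 0.63 [ 481.374 -291.899]
gauge scene call [197.4 259.3] 0.86 [ 576.404 -174.956]
gauge scene call [178.9 290.6] 0.78 [ 487.324 -183.843]
gauge side call [221.4 360.8] 0.79 [ 483.468 -190.569]
gauge side call [209.5 314. ] 0.79 [ 596.794 -189.664]
gauge side call [201.3 374.6] 0.72 [ 482.629 -289.715]
gauge side call [215.6 359. ] 0.88 [ 489.214 -191.678]
gauge side call [197.2 377.6] 0.83 [ 476.648 -289.519]
gauge side call [312.6 301.3] 0.57 [476.11  132.967]
gauge wrist call [180.2 278.8] 0.89 [ 489.574 -184.751]
gauge wrist call [256.4 221.7] 0.83 [ 477.445 -291.369]
gauge wrist call [216.1 359.5] 0.65 [ 585.4   -175.022]
gauge wrist call [189.8 270. ] 0.94 [ 485.541 -196.061]
gauge wrist call [225.1 365.9] 0.82 [ 592.267 -17
[... 167 characters left out ...]
]
nose side call [270.3 303.7] 0.98 [468.102 145.255]
nose side call [316.2 300.8] 0.84 [432.153 230.514]
thread scene call [244.7 409.8] 0.83 [472.649 148.665]
thread scene call [272.4 405.8] 0.84 [519.313 186.13 ]
thread side call [273.4 305.4] 0.73 [468.688 137.462]
thread side call [314.5 303.9] 0.87 [434.69  215.135]
thread wrist call [ 15.7 387.4] 0.65 [487.709 -31.169]
meter scene call [275.6 398.9] 0.96 [467.762 141.857]
meter scene call [217.4 199.1] 0.35 [ 706.571 -209.929]
meter scene call [269.9 404.5] 0.7 [458.47  143.893]
meter side call [321.9 299.9] 0.88 [474.558 141.06 ]
meter side call [271.4 301.7] 0.33 [526.672  24.547]
meter side call [312.6 301.8] 0.86 [475.383 132.595]
```

View pics/w1.png

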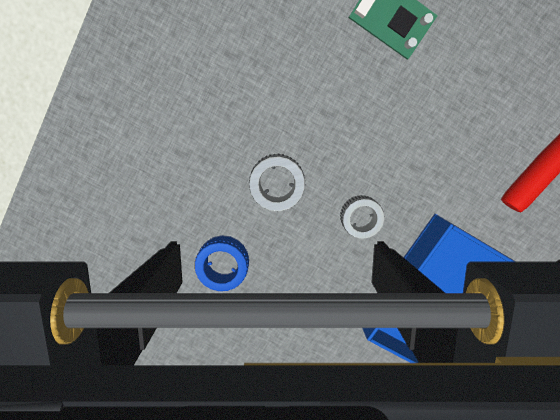

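The gauge's top face is centred at about (183,277) and the small and blue rings are clear of it. I'll turn further, descend partway, and measure the top-face ellipse from this second view.

```bash
cat > g.py <<'E'
from h import *
def ring(p,near):  # ellipse of bright grey top face near world xy
    im=p['pixels'].astype(int);g=im.mean(2);sat=im.max(2)-im.min(2)
    m=((g>150)&(sat<30)).astype(np.uint8)
    n,l,st,ce=cv2.connectedComponentsWithStats(m)
    t=proj(p,np.array([*near,26.]));i=min([i for i in range(1,n) if st[i,4]>300],key=lambda i:np.hypot(ce[i][1]-t[0],ce[i][0]-t[1]))
    c,_=cv2.findContours((l==i).astype(np.uint8),cv2.RETR_EXTERNAL,cv2.CHAIN_APPROX_NONE)
    h=cv2.convexHull(max(c,key=len));e=cv2.fitEllipse(h);return (e[0][1],e[0][0]),e[1]
E
python3 -m inch '[[[0,0,0.15],-1,-1],[[0,0,0.15],-1,-1],[[0,0,0.15],-1,-1],[[0,0,0.1],-1,-1],[[0,0,0.1],-1,-1],[[0,0,0],-1,-1],[[0,0,0],-1,-1],[[0,0,0],-1,-1],[[0,0,0],-1,-1],[[0,0,0],-1,-1]]'
python3 - <<'E'
from g import *
np.set_printoptions(precision=3,suppress=True)
s=env.state();print(s['joints'],s['tcp_rot'])
p=eyes.read_camera('wrist');save(p,'w2.png')
e=ring(p,(489,-190));print(e,atz(p,e[0],26)[:2])
# old view from saved png with extrinsics rebuilt via tool pose
from scipy.spatial.transform import Rotation as Ro
def T(pos,rpy):
    M=np.eye(4);M[:3,:3]=Ro.from_euler('xyz',rpy).as_matrix();M[:3,3]=pos;return M
E=np.array(p['extrinsics']);C=np.linalg.inv(E);X=np.linalg.inv(T(s['eef_pos'],s['tcp_rot']))@C
np.save('X.npy',X);print(X)
q=dict(p);q['extrinsics']=np.linalg.inv(T([488.83,-190.175,214.737],[3.1412,0,2.097])@X)
q['pixels']=cv2.imread('pics/w1.png')[:,:,::-1]
f=ring(q,(489,-190));print(f,atz(q,f[0],26)[:2])
print(tri([ray(p,e[0]),ray(q,f[0])]))
E
```

```text
t: 5.35
eef_pos: [488.8, -190.2, 175.7]
tcp_rot: [3.142, 0.0, 2.97]
ft_force: [-0.5, -0.6, -0.3]
opening: 1.003
grip_force: 0.0
[-0.497  0.396  1.85   0.     0.896 -1.896] [3.142 0.    2.97 ]
((196.266357421875, 269.21630859375), (70.00533294677734, 105.95258331298828)) [ 487.454 -196.226]
[[  -0.001   -0.967   -0.253   69.942]
 [   1.      -0.001   -0.       0.426]
 [  -0.      -0.253    0.967 -170.774]
 [   0.       0.       0.       1.   ]]
((227.77813720703125, 226.4331512451172), (23.741100311279297, 53.653167724609375)) [ 465.46  -251.186]
(array([ 455.463, -189.114,  200.01 ]), [5.4, 5.4])
```

View pics/w2.png

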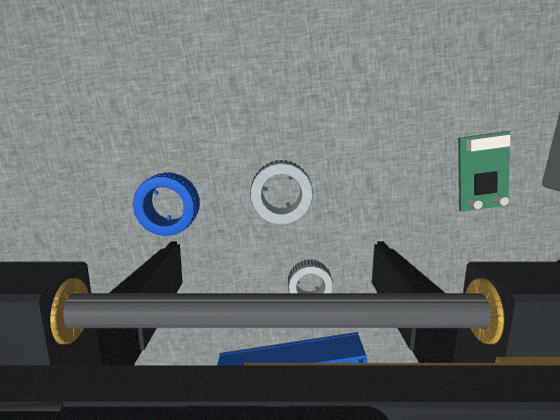

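The gauge's top face is at about (193,281) and the bench texture leaked into my threshold. I'll refit with a tighter, blurred mask.

```bash
python3 - <<'E'
from h import *
from scipy.spatial.transform import Rotation as Ro
np.set_printoptions(precision=2,suppress=True)
def T(pos,rpy):
    M=np.eye(4);M[:3,:3]=Ro.from_euler('xyz',rpy).as_matrix();M[:3,3]=pos;return M
X=np.load('X.npy');p=eyes.read_camera('wrist');R=[]
for f,c,pose in (('w1',(183,277),T([488.83,-190.175,214.737],[3.1412,0,2.097])),('w2',(193,281),None)):
    q=dict(p);im=cv2.imread(f'pics/{f}.png')
    if pose is not None:q['extrinsics']=np.linalg.inv(pose@X)
    g=cv2.GaussianBlur(cv2.cvtColor(im,cv2.COLOR_BGR2GRAY),(5,5),0)
    a=g[c[0]-40:c[0]+40,c[1]-40:c[1]+40]
    for th in (170,180,188):
        n,l,st,ce=cv2.connectedComponentsWithStats((a>th).astype(np.uint8))
        i=1+np.argmax(st[1:,4]);cs,_=cv2.findContours((l==i).astype(np.uint8),cv2.RETR_EXTERNAL,cv2.CHAIN_APPROX_NONE)
        e=cv2.fitEllipse(cv2.convexHull(max(cs,key=len)));rc=(e[0][1]+c[0]-40,e[0][0]+c[1]-40)
        print(f,th,np.array(rc),np.array(e[1]),atz(q,rc,26)[:2])
        if th==180:R.append(ray(q,rc))
print(tri(R))
E
```

```text
w1 170 [184.16 276.53] [53.31 53.77] [ 487.12 -186.36]
w1 180 [184.05 276.67] [52.45 52.85] [ 487.18 -186.2 ]
w1 188 [183.87 276.79] [51.1  51.73] [ 487.2  -185.98]
w2 170 [193.96 281.03] [58.91 60.03] [ 487.18 -185.52]
w2 180 [193.82 280.98] [57.82 58.95] [ 487.05 -185.55]
w2 188 [193.87 281.01] [56.49 57.7 ] [ 487.1  -185.53]
(array([ 486.78, -185.66,   28.28]), [0.3, 0.3])
```

```bash
python3 -m inch '[[[0.04,0.067,0],0,-1],[[0,0,0.4],-1,-1],[[0,0,0.4],-1,-1],[[0,0,0.4],-1,-1],[[0,0,0.4],-1,-1],[[0,0,0.4],-1,-1],[[0,0,0.4],-1,-1],[[0,0,0.4],-1,-1],[[0,0,0.04],0,-1],[[0,0,0],0,1]]'
python3 -m inch '[[[0,0,0],0,1],[[0,0,0],0,1],[[0,0,0],0,1],[[0,0,0],0,1],[[0,0,0],0,1],[[0,0,0],0,1],[[0,0,0],0,1],[[0,0,-0.2],0,1],[[0,0,-0.5],0,1],[[0,0,-0.5],0,1]]'
python3 -c "
from h import *
print(env.state()['joints'])"
```

```text
t: 6.7
eef_pos: [487.3, -185.8, 5.7]
tcp_rot: [-3.141, 0.0, -2.708]
ft_force: [0.3, 1.1, 0.0]
opening: 0.942
grip_force: 0.0
t: 7.95
eef_pos: [486.9, -185.7, 78.3]
tcp_rot: [3.141, -0.0, -2.705]
ft_force: [0.5, -1.2, -3.0]
opening: 0.593
grip_force: 30.0
[-4.91164129e-01  5.35320249e-01  1.94668849e+00  1.23706648e-05
  6.60187948e-01 -2.49824474e+00]
```

```bash
python3 -m inch '[[[0,0,-0.8],0,1],[[0,0,-0.8],0,1],[[-0.44,0.725,0],0,1],[[-0.44,0.725,0],0,1],[[-0.44,0.725,0],0,1],[[-0.44,0.725,0],0,1],[[-0.44,0.725,0],0,1],[[-0.44,0.725,0],0,1],[[-0.44,0.725,0],0,1],[[0,0,0],0,1]]'
python3 - <<'E'
from h import *
np.set_printoptions(precision=2,suppress=True)
s=env.state();print(s['joints'],s['eef_pos'],s['tcp_rot'])
P={n:eyes.read_camera(n) for n in ['wrist','scene','side']}
import pickle;pickle.dump(P,open('P3.pkl','wb'));save(P['wrist'],'w3.png')
for o,z in (('nose',114),('thread',102),('meter',0)):
    R=[]
    for n,p in P.items():
        for x in eyes.spot_point(o,p)[:1]:
            R.append(ray(p,x['centre']));print(o,n,np.array(x['centre']),round(x['score'],2),atz(p,x['centre'],z)[:2])
    if len(R)>1:print(tri(R))
E
```

```text
t: 9.2
eef_pos: [525.6, 171.0, 173.5]
tcp_rot: [3.141, 0.0, -2.702]
ft_force: [0.7, 0.8, -2.5]
opening: 0.593
grip_force: 30.0
[ 0.2   0.44  1.79  0.    0.92 -1.82] [525.55 171.04 173.45] [ 3.14  0.   -2.7 ]
nose wrist [128.9 277.2] 0.66 [469.43 144.82]
nose scene [234.5 407.9] 0.95 [468.06 136.56]
nose side [270.3 304.4] 0.89 [467.18 144.78]
(array([468.97, 141.77, 114.16]), [3.1, 4.6, 2.4])
thread wrist [129.5 279.1] 0.85 [469.61 146.28]
thread scene [243.8 410.5] 0.82 [470.26 147.94]
thread side [278.7 304. ] 0.81 [465.43 149.37]
(array([468.23, 146.2 ,  98.77]), [1.5, 0.4, 1.3])
meter wrist [128.2 275. ] 0.61 [473.19 144.59]
meter scene [275.5 396.9] 0.72 [470.65 139.54]
meter side [321.7 299.4] 0.79 [475.47 141.04]
(array([473.62, 143.53,   4.46]), [1.2, 2.0, 1.1])
```

View pics/w3.png

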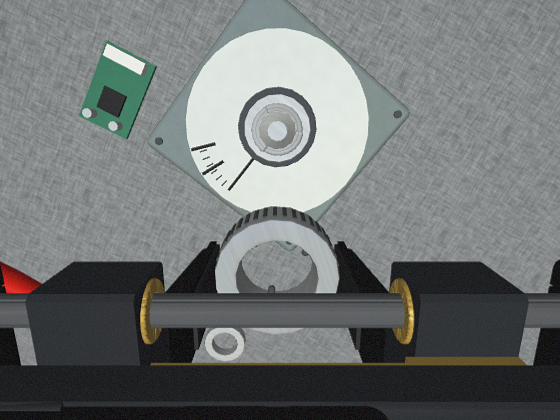

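The shell is almost directly below the wrist camera: nose about (131,277), dial disc centred about (122,278), held gauge at (270,278). I'll refine with the disc and nose ellipses.

```bash
python3 - <<'E'
from h import *
import pickle
np.set_printoptions(precision=2,suppress=True)
p=pickle.load(open('P3.pkl','rb'))['wrist'];g=cv2.GaussianBlur(cv2.cvtColor(p['pixels'],cv2.COLOR_RGB2GRAY),(3,3),0)
print(g[131,255:300:3],g[60,260:300:10])
def fit(m,seed,z,cap=None):
    n,l,st,ce=cv2.connectedComponentsWithStats(m.astype(np.uint8));i=l[seed]
    cs,_=cv2.findContours((l==i).astype(np.uint8),cv2.RETR_EXTERNAL,cv2.CHAIN_APPROX_NONE)
    c=max(cs,key=len);
    if cap: c=c[c[:,0,1]<cap]
    e=cv2.fitEllipse(cv2.convexHull(c));rc=(e[0][1],e[0][0]);print(seed,np.array(rc),np.array(e[1]),atz(p,rc,z)[:2])
for th in (200,215):fit(g>th,(60,278),50.5,185)
# dark stage disc, 60mm: outer edge, z 57.5
fit((g<110),(127,241),57.5)
for th in (195,205,215):
    if g[131,277]>th: fit(g>th,(131,277),114)
E
```

```text
[180 183 158 161 178 207 205 201 205 210 210 127 127 134 164] [226 226 225 227]
(60, 278) [121.39 276.82] [181.81 186.43] [466.34 143.17]
(60, 278) [121.56 276.85] [180.92 185.79] [466.44 143.24]
(127, 241) [139.56 266.71] [ 77.55 117.47] [481.79 141.85]
(131, 277) [130.55 276.67] [17.39 18.08] [470.46 144.95]
```

```bash
python3 - <<'E'
from h import *
import pickle
np.set_printoptions(precision=2,suppress=True)
p=pickle.load(open('P3.pkl','rb'))['wrist'];g=cv2.GaussianBlur(cv2.cvtColor(p['pixels'],cv2.COLOR_RGB2GRAY),(3,3),0)
print('cam',ray(p,(210,280)))
m=(g>170).astype(np.uint8);m[:214]=0;m[292:]=0;m[:,:205]=0;m[:,348:]=0
n,l,st,ce=cv2.connectedComponentsWithStats(m);i=1+np.argmax(st[1:,4])
c,_=cv2.findContours((l==i).astype(np.uint8),cv2.RETR_EXTERNAL,cv2.CHAIN_APPROX_NONE)
h=max(c,key=len)[:,0]
print(st[i])
# outer boundary: topmost/left/right pixels, inner bore edge
L=l==i
out=[];
for r in range(235,291):
    cs=np.where(L[r])[0]
    if len(cs): out+= [(cs[0],r),(cs[-1],r)]
for cc in range(235,320,2):
    rs=np.where(L[:,cc])[0]
    if len(rs): out.append((cc,rs[0]))
out=np.array(out,np.float32)
e=cv2.fitEllipse(out);print(e)
v=p['pixels'].copy()[190:340,190:370];cv2.ellipse(v,((e[0][0]-190,e[0][1]-190),e[1],e[2]),(255,0,0),1)
for x,y in out.astype(int): v[y-190,x-190]=(0,255,0)
cv2.imwrite('pics/c3.png',cv2.resize(v[:,:,::-1],None,fx=4,fy=4))
for z in (192,194):print(atz(p,(e[0][1],e[0][0]),z))
E
```

```text
cam (array([462.42, 141.07, 344.25]), array([ 0.22,  0.11, -0.97]))
[ 216  221  122   71 3349]
((276.2806091308594, 276.5309143066406), (110.5810546875, 119.87738037109375), 89.56768798828125)
[525.79 170.71 192.  ]
[524.96 170.32 194.  ]
```

View pics/c3.png

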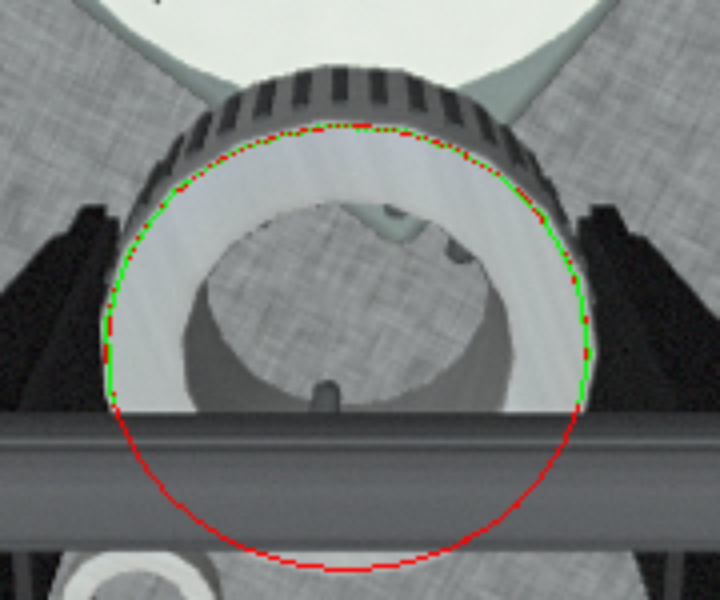

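The gauge sits centred in the grip, and the nose top fits at (470.5,145.0). The disc fit differs because of perspective centre shift. I'll go over the axis while winding back, then descend to just above the nose.

```bash
python3 -m inch '[[[0.51,0,0],0,1],[[0.51,0,0],0,1],[[0,0,0.1],-1,1],[[0,0,0.1],-1,1],[[0,0,0.1],-1,1],[[0,0,0.1],-1,1],[[0,0,0.1],-1,1],[[0,0,0.1],-1,1],[[0,0,0.1],-1,1],[[0,0,0.1],-1,1]]'
python3 - <<'E'
from h import *
np.set_printoptions(precision=2,suppress=True)
s=env.state();print(s['joints'],s['eef_pos'],s['moment'])
a=np.hstack([cv2.resize(eyes.read_camera(n)['pixels'][r:r+120,c:c+120],(400,400),interpolation=2) for n,r,c in (('scene',170,345),('side',190,245))])
cv2.imwrite('pics/d4.png',a[:,:,::-1])
E
```

```text
t: 11.05
eef_pos: [470.6, 142.3, 125.1]
tcp_rot: [-3.141, 0.0, -2.004]
ft_force: [1.0, 0.4, -3.5]
opening: 0.592
grip_force: 30.0
[ 0.16  0.43  1.98 -0.    0.74 -2.55] [470.6  142.34 125.12] [0.15 0.05 0.01]
```

View pics/d4.png

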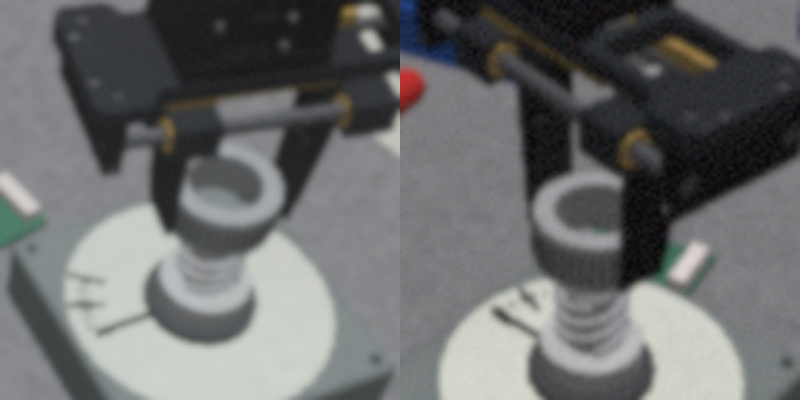

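The gauge hangs above the nose with a small y error left. I'll correct it and lower slowly.

```bash
python3 -m inch '[[[-0.036,0.022,0],0,1],[[0,0,0.06],0,1],[[0,0,0.06],0,1],[[0,0,0.05],0,1],[[0,0,0.05],0,1],[[0,0,0.04],0,1],[[0,0,0.03],0,1],[[0,0,0.03],0,1],[[0,0,0],0,1],[[0,0,0],0,1]]'
python3 -c "
from h import *
s=env.state();print(s['joints'],s['moment'])"
```

```text
t: 12.4
eef_pos: [470.3, 144.9, 106.1]
tcp_rot: [-3.141, 0.0, -2.007]
ft_force: [-0.3, 0.4, -2.5]
opening: 0.59
grip_force: 30.0
[ 1.64640197e-01  4.58780336e-01  1.99469221e+00 -6.89592384e-05
  6.87875365e-01 -2.54060892e+00] [0.18366963 0.03356405 0.01062764]
```

```bash
python3 -m inch '[[[0,0,0.02],0,1],[[0,0,0.02],0,1],[[0,0,0.02],0,1],[[0,0,0.02],0,1],[[0,0,0],0,1],[[0,0,0],0,1],[[0,0,0],0,1],[[0,0,0],0,1],[[0,0,0],0,1],[[0,0,0],0,1]]'
python3 -c "
from h import *
s=env.state();print(s['eef_pos'],s['ft_force'],s['moment'])"
```

```text
t: 13.65
eef_pos: [470.3, 145.0, 101.8]
tcp_rot: [-3.141, 0.0, -2.007]
ft_force: [-1.1, -0.3, 5.7]
opening: 0.59
grip_force: 30.0
[470.34299444 144.9751484  101.75407314] [-1.08503632 -0.26807605  5.69249616] [0.10646078 0.39277733 0.02811783]
```

Contact: about 8 N of press, at an underside height of about 96 mm. Now I screw clockwise, feeding 0.375 mm per 5°.

```bash
python3 -m inch '[[[0,0,0.006],1,1],[[0,0,0.006],1,1],[[0,0,0.006],1,1],[[0,0,0.006],1,1],[[0,0,0.006],1,1],[[0,0,0.006],1,1],[[0,0,0.006],1,1],[[0,0,0.006],1,1],[[0,0,0.006],1,1],[[0,0,0.006],1,1]]'
python3 -c "
from h import *
s=env.state();print(s['eef_pos'],s['ft_force'],s['moment'],s['joints'][5])"
```

```text
t: 14.9
eef_pos: [471.1, 145.0, 98.2]
tcp_rot: [-3.141, 0.002, -2.883]
ft_force: [0.5, -0.1, 4.1]
opening: 0.588
grip_force: 30.0
[471.07540304 144.95493446  98.22966369] [ 0.49198637 -0.12689454  4.06889807] [-0.00236322 -0.22641396  0.03711824] -1.6650461987597212
```

```bash
for i in 1 2; do python3 -m inch '[[[0,0,0.006],1,1],[[0,0,0.006],1,1],[[0,0,0.006],1,1],[[0,0,0.006],1,1],[[0,0,0.006],1,1],[[0,0,0.006],1,1],[[0,0,0.006],1,1],[[0,0,0.006],1,1],[[0,0,0.006],1,1],[[0,0,0.006],1,1]]'; 
python3 -c "
from h import *
s=env.state();print(s['moment'],s['joints'][5])"; done
```

```text
t: 16.15
eef_pos: [471.0, 145.0, 94.6]
tcp_rot: [3.14, 0.002, 2.528]
ft_force: [1.2, -0.9, 4.3]
opening: 0.591
grip_force: 30.0
[-0.01877109 -0.27643021  0.04136815] -0.7924244786502037
t: 17.4
eef_pos: [470.7, 144.9, 90.8]
tcp_rot: [3.14, 0.0, 1.655]
ft_force: [1.1, -1.6, 3.4]
opening: 0.592
grip_force: 30.0
[-0.24045747 -0.08370147  0.04342557] 0.08024289539766818
```

```bash
for i in 1 2; do python3 -m inch '[[[0,0,0.006],1,1],[[0,0,0.006],1,1],[[0,0,0.006],1,1],[[0,0,0.006],1,1],[[0,0,0.006],1,1],[[0,0,0.006],1,1],[[0,0,0.006],1,1],[[0,0,0.006],1,1],[[0,0,0.006],1,1],[[0,0,0.006],1,1]]'; 
python3 -c "
from h import *
s=env.state();print(s['moment'],s['joints'][5])"; done
```

```text
t: 18.65
eef_pos: [470.3, 144.8, 87.1]
tcp_rot: [3.141, -0.0, 0.783]
ft_force: [-1.3, -1.8, 2.8]
opening: 0.592
grip_force: 30.0
[-0.37159418  0.22399832  0.04628886] 0.9528849592590356
t: 19.9
eef_pos: [470.2, 144.8, 83.5]
tcp_rot: [3.141, -0.0, -0.09]
ft_force: [-1.0, -1.0, 1.5]
opening: 0.589
grip_force: 30.0
[-0.2030653   0.41705453  0.03411798] 1.8255822334494725
```

Thread is running freely at a low moment. With j6 at 1.83, I regrip: open, turn back 200°, close.

```bash
python3 -m inch '[[[0,0,0],0,-0.6],[[0,0,0],0,-0.6],[[0,0,0],0,-0.6],[[0,0,0],0,-0.6],[[0,0,0],-1,-0.6],[[0,0,0],-1,-0.6],[[0,0,0],-1,-0.6],[[0,0,0],-1,-0.6],[[0,0,0],-1,-0.6],[[0,0,0],-1,-0.6]]'
for i in 1 2 3; do python3 -m inch '[[[0,0,0],-1,-0.6],[[0,0,0],-1,-0.6],[[0,0,0],-1,-0.6],[[0,0,0],-1,-0.6],[[0,0,0],-1,-0.6],[[0,0,0],-1,-0.6],[[0,0,0],-1,-0.6],[[0,0,0],-1,-0.6],[[0,0,0],-1,-0.6],[[0,0,0],-1,-0.6]]'; done
python3 - <<'E'
from h import *
s=env.state();print(s['joints'][5],s['eef_pos'])
a=np.hstack([cv2.resize(eyes.read_camera(n)['pixels'][r:r+120,c:c+120],(400,400),interpolation=2) for n,r,c in (('scene',190,345),('side',210,245))])
cv2.imwrite('pics/d5.png',a[:,:,::-1]);save(eyes.read_camera('wrist'),'w5.png')
E
```

```text
t: 21.15
eef_pos: [470.3, 144.9, 83.3]
tcp_rot: [3.142, -0.0, 0.44]
ft_force: [-0.2, -0.4, -0.1]
opening: 0.802
grip_force: 0.0
t: 22.4
eef_pos: [470.2, 144.9, 83.3]
tcp_rot: [3.141, -0.0, 1.312]
ft_force: [0.2, -0.3, -0.1]
opening: 0.803
grip_force: 0.0
t: 23.65
eef_pos: [470.2, 144.9, 83.2]
tcp_rot: [3.141, 0.0, 2.185]
ft_force: [-0.4, 0.2, -0.1]
opening: 0.798
grip_force: 0.0
t: 24.9
eef_pos: [470.2, 144.9, 83.3]
tcp_rot: [3.142, 0.0, 3.058]
ft_force: [0.7, 0.3, -0.2]
opening: 0.802
grip_force: 0.0
-1.3220761838634039 [470.24063112 144.937503    83.25024188]
```

View pics/w5.png

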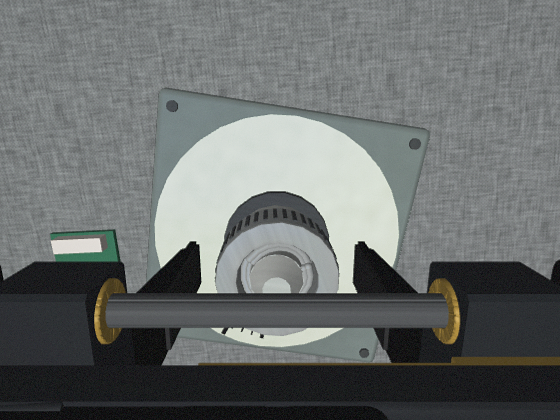

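The gauge sits squarely on the shell with the nose showing in the bore at about (290,277). Now 20° more back, then regrip.

```bash
python3 -m inch '[[[0,0,0],-1,-0.6],[[0,0,0],-1,-0.6],[[0,0,0],-1,-0.6],[[0,0,0],-1,-0.6],[[0,0,0],0,1],[[0,0,0],0,1],[[0,0,0],0,1],[[0,0,0],0,1],[[0,0,0],0,1],[[0,0,0],0,1]]'
python3 -c "
from h import *
s=env.state();print(s['moment'],s['ft_force'],s['joints'][5])"
python3 -m inch '[[[0,0,0.01],0,1],[[0,0,0.006],0.8,1],[[0,0,0.006],0.8,1],[[0,0,0.006],0.8,1],[[0,0,0.006],0.8,1],[[0,0,0.006],0.8,1],[[0,0,0.004],0.6,1],[[0,0,0.004],0.6,1],[[0,0,0.004],0.6,1],[[0,0,0],0,1]]'
python3 -c "
from h import *
s=env.state();print(s['moment'],s['joints'][5])"
```

```text
t: 26.3
eef_pos: [470.2, 144.9, 83.2]
tcp_rot: [-3.142, 0.0, -2.88]
ft_force: [0.4, 0.7, 0.1]
opening: 0.574
grip_force: 29.9
[ 0.1015705  -0.04064215 -0.01474982] [0.39581614 0.74590594 0.14029646] -1.667724846680676
t: 27.55
eef_pos: [470.5, 144.8, 80.9]
tcp_rot: [3.141, 0.001, 2.897]
ft_force: [-1.2, -2.6, 13.0]
opening: 0.574
grip_force: 30.0
[-0.29740317  0.38657464  0.12779952] -1.1610920019780133
```

```bash
python3 -m inch '[[[0,0,0],0.5,1],[[0,0,0],0.5,1],[[0,0,0],0.5,1],[[0,0,0],0.5,1],[[0,0,0],0.5,1],[[0,0,0],0.5,1],[[0,0,0],0,1],[[0,0,0],0,1],[[0,0,0],0,1],[[0,0,0],0,1]]'
python3 - <<'E'
from h import *
s=env.state();print(s['moment'],s['joints'][5])
a=np.hstack([cv2.resize(eyes.read_camera(n)['pixels'][r:r+120,c:c+120],(400,400),interpolation=2) for n,r,c in (('scene',190,345),('side',210,245))])
cv2.imwrite('pics/d6.png',a[:,:,::-1])
E
```

```text
t: 28.8
eef_pos: [470.2, 144.9, 80.1]
tcp_rot: [-3.142, -0.0, 2.636]
ft_force: [0.3, 0.3, -1.9]
opening: 0.574
grip_force: 29.9
[ 0.02222781 -0.10088122  0.01804691] -0.9002528151012065
```

View pics/d6.png

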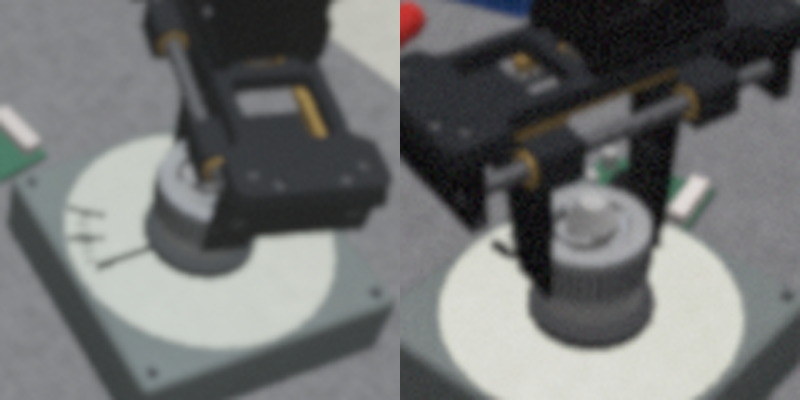

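Pointer still at rest, gauge still running. The 13 N was only overfeed; I'll continue with matched feed.

```bash
python3 -m inch '[[[0,0,0.007],0,1],[[0,0,0.005],0.8,1],[[0,0,0.005],0.8,1],[[0,0,0.005],0.8,1],[[0,0,0.005],0.8,1],[[0,0,0.005],0.8,1],[[0,0,0],0,1],[[0,0,0],0,1],[[0,0,0],0,1],[[0,0,0],0,1]]'
python3 -c "
from h import *
s=env.state();print(s['moment'],s['joints'][5])"
```

```text
t: 30.15
eef_pos: [470.5, 145.2, 78.9]
tcp_rot: [3.14, 0.001, 2.287]
ft_force: [-1.7, 1.4, 7.3]
opening: 0.575
grip_force: 29.9
[0.3786604  0.06861022 0.03215375] -0.5510806315491648
```

```bash
python3 -m inch '[[[0,0,0.004],0.8,1],[[0,0,0.004],0.8,1],[[0,0,0.004],0.8,1],[[0,0,0.004],0.8,1],[[0,0,0.004],0.8,1],[[0,0,0.004],0.8,1],[[0,0,0],0,1],[[0,0,0],0,1],[[0,0,0],0,1],[[0,0,0],0,1]]'
python3 -c "
from h import *
s=env.state();print(s['moment'],s['joints'][5])"
```

```text
t: 31.4
eef_pos: [470.9, 144.9, 78.4]
tcp_rot: [3.139, 0.001, 1.868]
ft_force: [-3.2, -1.3, 22.1]
opening: 0.574
grip_force: 30.0
[-0.38880307  0.50454477  0.24121347] -0.13239716556130646
```

Force rose while descent stopped: it's at the shoulder. I'll relieve the press and turn on in small steps.

```bash
python3 -m inch '[[[0,0,-0.014],0,1],[[0,0,0],0,1],[[0,0,0],0.5,1],[[0,0,0],0.5,1],[[0,0,0],0.5,1],[[0,0,0],0.5,1],[[0,0,0],0,1],[[0,0,0],0,1],[[0,0,0],0,1],[[0,0,0],0,1]]'
python3 -c "
from h import *
s=env.state();print(s['moment'],s['joints'][5])"
```

```text
t: 32.65
eef_pos: [470.8, 145.0, 78.5]
tcp_rot: [3.139, 0.0, 1.693]
ft_force: [-1.5, 0.0, 8.9]
opening: 0.574
grip_force: 30.0
[-0.12113866 -0.03229655  0.1261104 ] 0.04227941465372815
```

```bash
python3 -m inch '[[[0,0,-0.002],0.5,1],[[0,0,0],0.5,1],[[0,0,0],0.5,1],[[0,0,0],0.5,1],[[0,0,0],0,1],[[0,0,0],0,1],[[0,0,0],0,1],[[0,0,0],0,1],[[0,0,0],0,1],[[0,0,0],0,1]]'
python3 -c "
from h import *
s=env.state();print(s['moment'],s['joints'][5])"
```

```text
t: 33.9
eef_pos: [470.7, 145.0, 78.5]
tcp_rot: [3.14, -0.0, 1.519]
ft_force: [-2.0, -0.2, 9.3]
opening: 0.573
grip_force: 30.0
[-0.2647557   0.03855378  0.2392378 ] 0.21667566764596397
```

```bash
python3 -m inch '[[[0,0,0],0.5,1],[[0,0,0],0.5,1],[[0,0,0],0.5,1],[[0,0,0],0.5,1],[[0,0,0],0,1],[[0,0,0],0,1],[[0,0,0],0,1],[[0,0,0],0,1],[[0,0,0],0,1],[[0,0,0],0,1]]'
python3 -c "
from h import *
s=env.state();print(s['moment'],s['joints'][5])"
```

```text
t: 35.15
eef_pos: [470.6, 144.9, 78.4]
tcp_rot: [3.14, -0.0, 1.345]
ft_force: [-1.4, -0.9, 8.1]
opening: 0.572
grip_force: 30.0
[-0.45926179  0.04615554  0.35585058] 0.39103544931679496
```

```bash
python3 -m inch '[[[0,0,0],0.5,1],[[0,0,0],0.5,1],[[0,0,0],0.5,1],[[0,0,0],0.3,1],[[0,0,0],0,1],[[0,0,0],0,1],[[0,0,0],0,1],[[0,0,0],0,1],[[0,0,0],0,1],[[0,0,0],0,1]]'
python3 - <<'E'
from h import *
s=env.state();print(s['moment'],s['joints'][5])
a=np.hstack([cv2.resize(eyes.read_camera(n)['pixels'][r:r+120,c:c+120],(400,400),interpolation=2) for n,r,c in (('scene',190,345),('side',210,245))])
cv2.imwrite('pics/d7.png',a[:,:,::-1])
E
```

```text
t: 36.4
eef_pos: [470.6, 144.8, 78.4]
tcp_rot: [3.14, -0.0, 1.188]
ft_force: [-1.6, -2.5, 8.5]
opening: 0.572
grip_force: 30.0
[-0.72252175  0.06570379  0.44779755] 0.5479122324862892
```

View pics/d7.png

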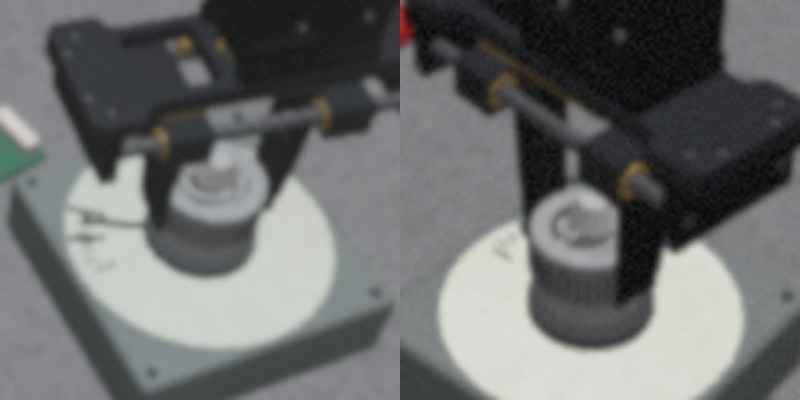

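The pointer is between the two long marks (tip near (217,85) in the left crop). I'll measure it from an unwarped dial.

```bash
python3 - <<'E'
from h import *
import pickle
np.set_printoptions(precision=2,suppress=True,linewidth=150)
C=np.array([470.5,145.0])
p=eyes.read_camera('scene');q=pickle.load(open('P3.pkl','rb'))['scene']
def prof(p,r0,r1):
    g=cv2.cvtColor(p['pixels'],cv2.COLOR_RGB2GRAY).astype(np.float32);A=np.arange(-1.6,0.4,0.025);o=[]
    for a in A:
        rc=np.array([proj(p,np.array([C[0]+r*np.cos(a),C[1]+r*np.sin(a),51.])) for r in np.arange(r0,r1,2)],np.float32)
        o.append(cv2.remap(g,rc[:,1:].copy(),rc[:,:1].copy(),1).mean())
    return A,np.array(o)
for n,pp in (('before',q),('now',p)):
    for r in ((38,50),(55,63)):
        A,o=prof(pp,*r);i=[k for k in range(1,len(o)-1) if o[k]<o[k-1] and o[k]<=o[k+1] and o[k]<195]
        print(n,r,[(round(float(A[k]),2),int(o[k])) for k in i])
E
```

```text
before (38, 50) [(-0.33, 151)]
before (55, 63) [(-0.9, 162), (-0.6, 147), (-0.3, 158)]
now (38, 50) [(-0.85, 150)]
now (55, 63) [(-1.4, 103), (-0.83, 133), (-0.6, 144), (-0.35, 194), (-0.25, 187)]
```

The pointer has turned about 0.5 rad from rest and the moment reads 0.45 N m, so it is clearly past the first mark and below the second, and it has stayed there. I'll ease the twist off a little, open and retract.

```bash
python3 -m inch '[[[0,0,0],-0.5,1],[[0,0,0],-0.5,1],[[0,0,0],-0.5,1],[[0,0,0],-0.5,1],[[0,0,0],0,1],[[0,0,0],0,-1],[[0,0,0],0,-1],[[0,0,0],0,-1],[[0,0,0],0,-1],[[0,0,0],0,-1]]'
python3 -m inch '[[[0,0,0],0,-1],[[0,0,0],0,-1],[[0,0,-0.3],0,-1],[[0,0,-0.5],0,-1],[[0,0,-0.5],0,-1],[[0,0,-0.5],0,-1],[[0,0,-0.4],0,-1],[[0,0,0],0,-1],[[0,0,0],0,-1],[[0,0,0],0,-1]]'
python3 - <<'E'
from h import *
a=np.hstack([cv2.resize(eyes.read_camera(n)['pixels'][r:r+120,c:c+120],(400,400),interpolation=2) for n,r,c in (('scene',190,345),('side',210,245))])
cv2.imwrite('pics/d8.png',a[:,:,::-1])
E
```

```text
t: 37.8
eef_pos: [470.2, 144.9, 77.7]
tcp_rot: [-3.142, 0.0, 1.361]
ft_force: [-1.0, -0.4, -0.0]
opening: 0.99
grip_force: 0.0
t: 39.05
eef_pos: [469.8, 144.9, 208.8]
tcp_rot: [-3.14, 0.001, 1.361]
ft_force: [1.1, 0.2, -0.2]
opening: 1.002
grip_force: 0.0
```

View pics/d8.png

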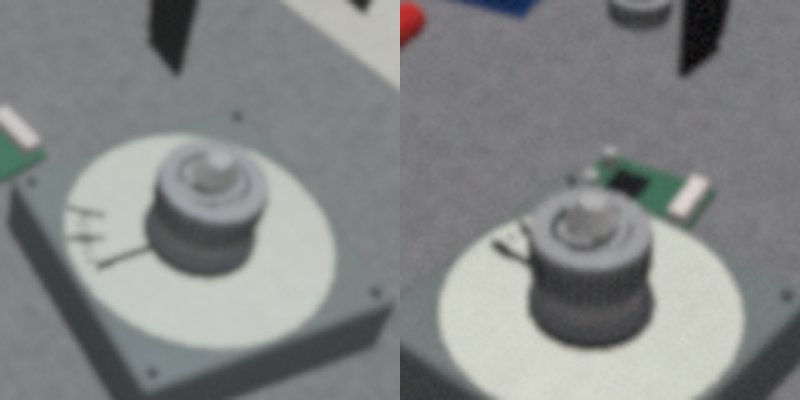

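The gauge sits screwed down and level, the pointer is back at rest, and the gripper is clear. I'm handing in.

```bash
python3 -c "
from cell import env
print(env.job_done())"
```

```text
the job is handed in; nothing more can be done
None
```

The job is handed in at about 39 s of the 72 s allowed: the gauge is screwed down to its stop and released, level. It was tightened to about 0.45–0.5 rad, past the first long mark and short of the second. I saw no contact with the bystanders; the hand-in returned no verdict.

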